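# Roll the carton to the end stop and lift it onto the board

### The job

Gently roll the carton that lies on the roller track along the rollers, without lifting it, until it rests against the upright end stop. Then lift it off the track and set it down gently in the middle of the chopping board, on the same side it lay on and lengthways along the board, and let go. Leave the other, squat carton on the worktop where it is.

Things in the scene. Friction and masses are not known exactly. Their poses are not given: they have to be found in the camera images.
- carton_foot (a point): Carton on the rollers: printed box lying on a narrow side, 50 mm wide (x), 122 mm long (y, along the track), 74 mm high (z, up), 0.2 to 0.42 kg, rigid. Point: centre of its underside, level with the roller tops at the start. It starts 170 to 240 mm from the stop, stands still when left and rolls at under 1 N. Against the stop its point is at y = 60 mm in lane_stop's frame.
- lane_stop (a point): Roller track, fixed and level: 13 free grey rollers between aluminium rails, roller tops 50 mm above the worktop. Point: inner face of the end stop, mid-lane, at roller-top height; y runs along the lane from stop to feed end, x across, z up. Lane 60 mm wide, 320 mm long; rails 8 mm thick, 8 mm above the roller tops, as is the feed end's lip; stop plate 76 mm wide, 40 mm above them.
- board: The wooden chopping board, fixed, lying flat on the worktop beyond the end stop: 200 mm (its x) by 300 mm (its y, lengthways) and 22 mm thick. Origin: centre of its underside, at worktop height.
- tea: Bystander: the squat printed carton standing on the worktop behind the track, 67 mm (its x) by 112 mm (its y), 77 mm high. Origin: centre of its underside. To be left alone.
Mind the look-alikes: they are no part of the job. There is more than one size of the part that bears carton_foot; the job needs the larger.

How it is judged:
By the outcome, as a careful person would: the job done as asked, in the order asked, and still so for the second after the job is handed in, with the robot touching nothing.
It also fails if it takes over 54 s, if anything falls off the work surface, if the arm or the gripper's body presses on something with over 40 N, if the wrist force passes 120 N, or if a joint passes its speed limit or range.

### The arm

A 6-joint arm with a two-finger parallel gripper is mounted at the origin on a cart in front of the work surface, level with it; the furniture and walls round the work are solid. World frame = base frame: x ahead of the robot, y to its left, z up, the work surface at z = 0. Lengths are in mm, angles in rad, forces in N, time in s.
With the tool pointing down it reaches from about 375 to 825 mm from the base axis. Payload 5.5 kg.
Tool frame: the origin (TCP) lies midway between the tips of the shut fingers; the grasp point (between the pads) lies 19 mm behind it (bot.grasp_offset is the distance from the TCP to the grasp point, in mm); z points along the fingers, y is the line along which they close (so a half turn about z gives the same grasp; the last joint's range is limited). The gripper opens to 85 mm and grips with 20 to 120 N. Pads are 22 mm wide; open, the fingers measure 114 mm over their backs; the gripper's body (76 mm by 85 mm) begins 54 mm behind the grasp point. The pads swing forward as they close: fully open they stand 13 mm farther back than shut.
Start: joints at [-1.253, 0.314, -0.047, 1.21, 0, 1.571], TCP at [187.483, -569.952, 231.299] pointing down, gripper open.
Joint ranges: [-2.67, 2.67], [-0.69, 1.73], [-1.03, 1.25], [-2.08, 2.16], [-1.42, 1.45], [-3.14, 3.14]. Speed limits (rad/s): [2.39, 2.39, 3.01, 3.14, 3.14, 3.14].

### API

Orientations are given as a rotation vector (axis times angle).
In Python, from bench import telemetry, viewer, bot gives the robot as it stands.
- The arm moves only by the tool carry_out, never from a script. Its argument "steps" is one flat list of numbers, 7 for each row, row after row: the shift along the tool's x, y, z each as a share of 40 cm, from -1 to 1, then the turn, a rotation vector about the tool's x, y, z each as a share of 90 degrees, from -1 to 1, then the closure, from -1 (fully open) to 1 (shut). A call has 1 to 5 rows; each row shifts and turns the commanded pose from where the row before left it, along the tool's axes as they then stand; what a row does not reach is not made up. A row lasts 1/10 s, in which the tool goes at most 50 mm and 8.59 degrees, less where a joint would pass 70% of its speed; a pose out of reach is approached as far as the arm can. A call with a number of a shift or a turn outside -1 to 1 is refused whole. A call with a gripper value outside its range is refused whole. The fingers move at their own pace and stop on an object; the grip force is fixed at half the most. Time passes only in rows, so rows that do not move let the fingers close. It gives the time, the measured TCP pose, the force, the opening and the grip force at its end, in the units of the state.
- telemetry.state(): the state, without advancing time (a new reading comes with each control period).
- viewer.capture(name): name is "scene" or "top" or "wrist"; returns a dict with "frame" (480x640x3 uint8, blue, green, red), "depth" (480x640 float32, mm along the optical axis (not along the pixel's ray), 0 where there is no reading), "fx", "fy", "cx", "cy" (pixels), "dist_coeffs" ([k1, k2, p1, p2, k3] as OpenCV has them; the pictures are not rectified), "world_to_cam" (4x4, takes a point from world to camera coordinates). Camera axes: x right, y down, z forward; pixel columns grow to the right and rows downward; lengths in mm; the calibration is good to about 2 mm. A picture is of the moment at which its call begins.
- bot.sign_off(): hands the job in; it is judged then, once.
The state is a dict: "clock": time; "q": joint angles; "dq": joint speeds; "joint_efforts": joint torques, N m; "eef_pos": TCP position; "orientation": TCP orientation; "force": force on the tool from outside, world axes, zero at the start; "ft_torque": the same for the moment, N m; "finger_gap": opening from 0.0 (shut) to 1.0 (fully open); "grasp_force": force on a finger pad.
Only numpy, scipy, OpenCV 4.12 (cv2) and the standard library are available. Lean on these libraries where they do the work, as an engineer would, in place of code of your own. Each camera call takes 0.05 s, during which the arm holds its last target. There are 200 camera calls.

## Working session

There is one attempt and no reset: what is moved stays moved. The work goes in short steps, Python scripts to look and compute and a tool call to move; the robot and the scene stay as the last step left them, time stands still between calls to the robot, and variables do not carry over. Pictures are saved under pics/ and viewed, at most 10 in all, crops included, and the job is handed in when it is done.

Besides the shell and the picture viewer there is one more tool, called after "Emit:" by a JSON object that holds its "api" and its "payload". carry_out: Moves the arm, as the interface text tells. Shift numbers are shares of 40 cm and turn numbers shares of 90 degrees, none past 1 either way. Its arguments: {"type":"object","properties":{"steps":{"type":"array","items":{"type":"number"}}},"required":["steps"]}

```bash
mkdir -p pics; ls; cat > h.py <<'E'
import numpy as np, cv2, pickle
from bench import telemetry, viewer, bot
def cap(n,f):
    c=viewer.capture(n); cv2.imwrite('pics/%s.png'%f,c['frame']); pickle.dump(dict(c),open('pics/%s.pkl'%f,'wb')); return c
def cloud(c):
    K=np.array([[c['fx'],0,c['cx']],[0,c['fy'],c['cy']],[0,0,1]])
    v,u=np.mgrid[0:480,0:640]
    p=cv2.undistortPoints(np.stack([u,v],-1).reshape(-1,1,2).astype(float),K,np.array(c['dist_coeffs'])).reshape(480,640,2)
    d=c['depth'][...,None]; P=np.concatenate([p*d,d],-1)
    T=np.linalg.inv(np.array(c['world_to_cam']))
    W=P@T[:3,:3].T+T[:3,3]; W[c['depth']==0]=np.nan
    return W
E
python3 - <<'E'
from h import *
s=telemetry.state(); print(s)
a=cap('scene','s1');b=cap('top','t1')
for c in(a,b):print(np.linalg.inv(c['world_to_cam'])[:3].round(2).tolist(),c['fx'])
E
```

```text
pics
{'clock': 0.0, 'q': array([-1.25300900e+00,  3.14234062e-01, -4.80909736e-02,  1.21020381e+00,
        1.42183797e-05,  1.57078941e+00]), 'dq': array([ 0.00116477,  0.00018695, -0.00055678,  0.00152038, -0.00045675,
        0.00102188]), 'joint_efforts': array([-1.49009862e-03, -5.39584959e+01,  3.39750624e+01,  1.89500127e-02,
       -4.85376313e-05,  1.33664855e-05]), 'eef_pos': array([ 187.29991957, -569.39718466,  230.42453836]), 'orientation': array([-3.10032471e+00, -4.96820998e-01,  4.08316437e-04]), 'force': array([-0.03164867, -0.31457906,  0.02103226]), 'ft_torque': array([0.01764917, 0.00354112, 0.01059325]), 'grasp_force': 0.0, 'finger_gap': 1.0022518440437385}
[[-0.88, -0.33, 0.35, 38.6], [-0.48, 0.6, -0.64, 805.71], [0.0, -0.73, -0.68, 1030.89]] 601.4580517016227
[[-0.03, -0.99, 0.15, 369.25], [-1.0, 0.02, -0.03, -93.17], [0.03, -0.15, -0.99, 1139.62]] 488.73437748183477
```

View pics/s1.png

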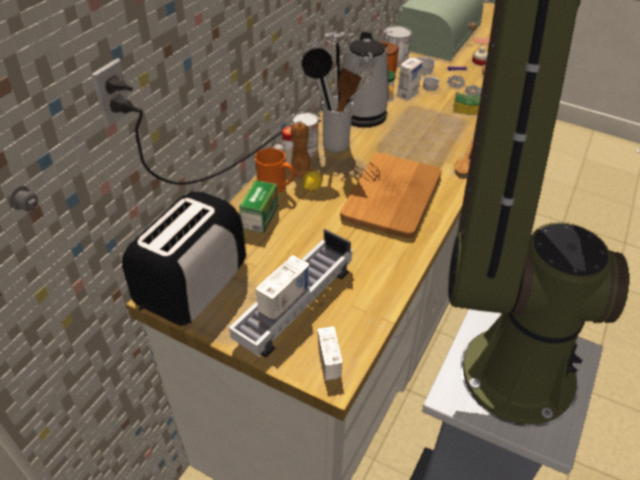

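View pics/t1.png

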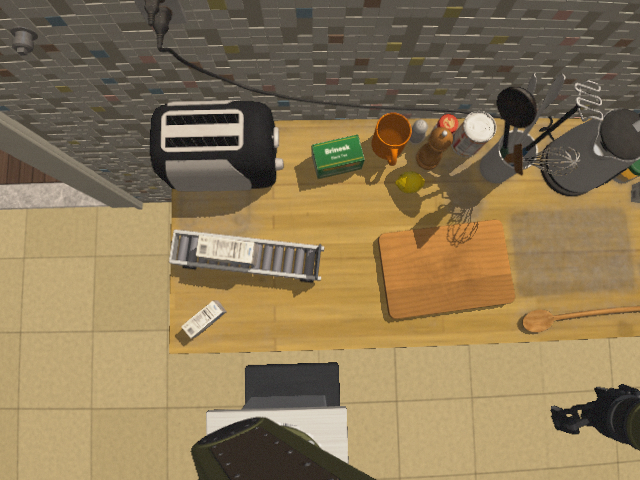

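The pictures show the large white carton on the rollers at top (225,248) and scene (283,287), with the stop plate at top (320,262) and the board at top (447,268). The green tea carton is at top (338,155).

Possible mix-ups: the white carton on the rollers at top (225,248), the small white carton on the worktop at top (202,320), and the white/blue carton at scene (411,77). The one on the rollers fits the description.

```bash
python3 - <<'E'
from h import *
c=pickle.load(open('pics/t1.pkl','rb'));W=cloud(c);im=c['frame']
cv2.imwrite('pics/crop1.png',cv2.resize(im[215:345,160:335],None,fx=4,fy=4,interpolation=2))
v,u=np.mgrid[0:480,0:640]
def rect(m,name):
    p=W[m].astype(np.float32); r=cv2.minAreaRect(p[:,:2]); print(name,m.sum(),[np.round(x,1) for x in r],'z',np.percentile(p[:,2],[2,50,98]).round(1))
def box(u0,u1,v0,v1):return (u>=u0)&(u<=u1)&(v>=v0)&(v<=v1)
z=W[...,2]
rect(box(165,330,220,295)&(z>105)&(z<150),'carton')
rect(box(165,330,220,295)&(z>30)&(z<105),'track')
rect(box(300,330,235,295)&(z>75)&(z<105),'stop')
k=box(360,530,215,330)&(z>14)&(z<28)
rect(cv2.erode(k.astype(np.uint8),np.ones((3,3)))>0,'board');
rect(box(300,370,125,185)&(z>70)&(z<85),'tea')
rect(box(175,230,295,345)&(z>20)&(z<100),'small')
s=box(300,330,235,295)&(z>75)&(z<105)
print(W[s].round(0).tolist()[:40])
E
```

```text
Traceback (most recent call last):
cv2.error: OpenCV(4.12.0) /io/opencv/modules/imgproc/src/convhull.cpp:143: error: (-215:Assertion failed) total >= 0 && (depth == CV_32F || depth == CV_32S) in function 'convexHull'
```

View pics/crop1.png

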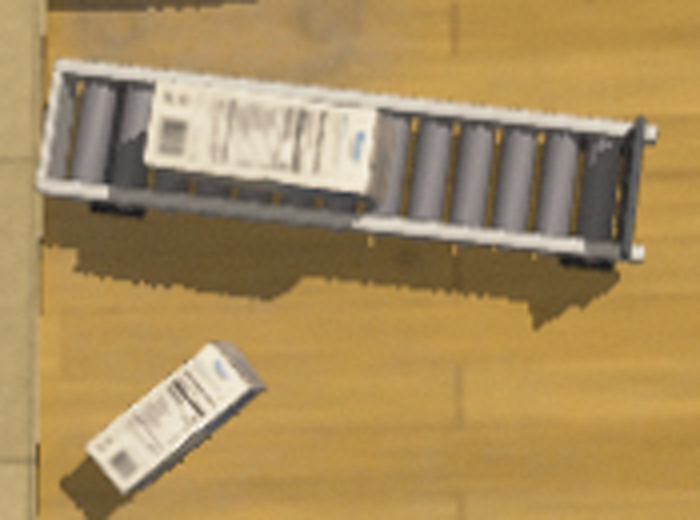

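The crop shows that the carton on the rollers (crop 265,135) is the larger of the two. The small one at crop (175,415) is the look-alike.

```bash
python3 - <<'E'
from h import *
for n in('t1','s1'):
    c=pickle.load(open('pics/%s.pkl'%n,'rb'));W=cloud(c);z=W[...,2]
    def rect(x0,x1,y0,y1,z0,z1,name,er=0):
        m=(W[...,0]>x0)&(W[...,0]<x1)&(W[...,1]>y0)&(W[...,1]<y1)&(z>z0)&(z<z1)
        if er:m=cv2.erode(m.astype(np.uint8),np.ones((3,3)))>0
        p=W[m]
        if len(p)<4: print(name,len(p));return
        r=cv2.minAreaRect(np.ascontiguousarray(p[:,:2],dtype=np.float32)); print(n,name,m.sum(),[np.round(x,1) for x in r],'z',np.percentile(p[:,2],[2,50,98]).round(1))
    g=lambda u,v:W[v,u].round(0)
    if n=='t1': print('pix: carton',g(225,248),'stop',g(319,262),'board',g(447,268),'tea',g(338,155),'small',g(202,320),'table',g(350,220))
    if n=='t1':
        C=g(225,248);S=g(319,262);B=g(447,268)
    rect(C[0]-60,C[0]+60,C[1]-100,C[1]+100,112,140,'carton')
    rect(S[0]-60,S[0]+60,S[1]-30,S[1]+30,72,100,'stop')
    rect(min(C[0],S[0])-70,max(C[0],S[0])+70,S[1]-30,C[1]+110,35,100,'track')
    rect(B[0]-150,B[0]+150,B[1]-200,B[1]+200,14,30,'board',1)
E
```

```text
pix: carton [505.  90. 126.] stop [ 474. -106.   88.] board [ 459. -403.   22.] tea [ 718. -155.   75.] small [356. 153.  55.] table [ 582. -183.   -4.]
t1 carton 1262 [array([502.8,  91.1]), array([120.2,  47.2]), np.float64(81.1)] z [117.  123.1 127.2]
t1 stop 150 [array([ 476.3, -101. ]), array([ 9.9, 75.2]), np.float64(82.1)] z [84.  89.5 94. ]
t1 track 3180 [array([497. ,  45.9]), array([319.8,  80.5]), np.float64(82.1)] z [40.  50.7 91.4]
t1 board 9988 [array([ 459.4, -402.3]), array([194.3, 296.6]), np.float64(5.8)] z [16.9 21.4 25.9]
s1 carton 1112 [array([504.9,  92.1]), array([124.4,  50.1]), np.float64(81.9)] z [113.5 122.8 126.9]
s1 stop 249 [array([479.1, -99.9]), array([14.7, 77.8]), np.float64(79.9)] z [72.5 85.4 92.2]
s1 track 3794 [array([498.1,  45.5]), array([320.7,  81.1]), np.float64(82.3)] z [37.7 53.2 96.1]
s1 board 4737 [array([ 459.2, -399.8]), array([196. , 302.5]), np.float64(5.3)] z [16.  21.3 26.2]
```

Emit:
{"api": "carry_out", "payload": {"steps": [0,0,0,0,0,-0.09,1,0,0,0,0,0,-0.09,1,0,0,0,0,0,-0.09,1,0,0,0,0,0,-0.09,1,0,0,0,0,0,-0.09,1]}}

```text
clock: 0.6
eef_pos: [187.4, -569.6, 230.8]
orientation: [-2.733, -1.548, -0.0]
force: [0.7, -0.2, 0.2]
finger_gap: 0.145
grasp_force: 0.0
```

Emit:
{"api": "carry_out", "payload": {"steps": [0,0,0,0,0,-0.09,1,0,0,0,0,0,-0.09,1,0,0,0,0,0,-0.08,1,0.05,0.014,0,0,0,0,1,0.1,0.028,0,0,0,0,1]}}

```text
clock: 1.1
eef_pos: [211.8, -513.7, 230.4]
orientation: [-2.372, -2.06, 0.001]
force: [0.9, 0.7, 0.1]
finger_gap: -0.005
grasp_force: 0.0
```

```bash
cat >> h.py <<'E'
from scipy.spatial.transform import Rotation as Ro
def need(x,y,z,ang):
    "tool-frame shift (shares of 400) and turn (shares of 90) to TCP x,y,z, tool down, tool x at ang deg"
    s=telemetry.state(); R=Ro.from_rotvec(s['orientation'])
    G=Ro.from_euler('z',ang,degrees=True)*Ro.from_rotvec([np.pi,0,0])
    print('t',round(s['clock'],2),'pos',s['eef_pos'].round(1),'F',s['force'].round(1),'gap',round(s['finger_gap'],3),'gf',round(s['grasp_force'],1))
    print('shift',(R.inv().apply(np.array([x,y,z])-s['eef_pos'])/400).round(4),'turn',((R.inv()*G).as_rotvec(degrees=True)/90).round(4))
E
python3 -c "
from h import *
need(515,173,230,82.1)"
```

```text
t 1.1 pos [ 211.8 -513.7  230.4] F [0.9 0.7 0.1] gap -0.005 gf 0.0
shift [1.806e+00 5.103e-01 6.000e-04] turn [-0.0003  0.0001 -0.0016]
```

Emit:
{"api": "carry_out", "payload": {"steps": [0.115,0.033,0,0,0,0,1,0.115,0.033,0,0,0,0,1,0.115,0.033,0,0,0,0,1,0.115,0.033,0,0,0,0,1,0.115,0.033,0,0,0,0,1]}}

```text
clock: 1.6
eef_pos: [309.5, -292.1, 231.1]
orientation: [-2.37, -2.062, -0.0]
force: [1.2, -0.8, 0.9]
finger_gap: 0.002
grasp_force: 0.0
```

Emit:
{"api": "carry_out", "payload": {"steps": [0.115,0.033,0,0,0,0,1,0.115,0.033,0,0,0,0,1,0.115,0.033,0,0,0,0,1,0.115,0.033,0,0,0,0,1,0.115,0.033,0,0,0,0,1]}}

```text
clock: 2.1
eef_pos: [406.4, -73.4, 231.3]
orientation: [2.369, 2.063, 0.0]
force: [0.5, -0.3, -0.2]
finger_gap: -0.001
grasp_force: 0.0
```

Emit:
{"api": "carry_out", "payload": {"steps": [0.115,0.033,0,0,0,0,1,0.115,0.033,0,0,0,0,1,0.115,0.033,0,0,0,0,1,0.1,0.025,0,0,0,0,1,0.05,0,0,0,0,0,1]}}

```text
clock: 2.6
eef_pos: [483.6, 117.1, 230.8]
orientation: [-2.366, -2.066, -0.001]
force: [0.5, -0.3, -0.3]
finger_gap: 0.002
grasp_force: 0.0
```

```bash
python3 -c "
from h import *
need(515,173,82,82.1)"
```

```text
t 2.6 pos [483.6 117.1 230.8] F [ 0.5 -0.3 -0.3] gap 0.002 gf 0.0
shift [0.1489 0.0589 0.3721] turn [-0.     -0.0004  0.0018]
```

Emit:
{"api": "carry_out", "payload": {"steps": [0.075,0.03,0,0,0,0,1,0.074,0.03,0,0,0,0,1,0,0,0.09,0,0,0,1,0,0,0.09,0,0,0,1,0,0,0.07,0,0,0,1]}}

```text
clock: 3.1
eef_pos: [513.6, 169.8, 129.0]
orientation: [-2.368, -2.064, 0.003]
force: [0.4, -0.6, 0.2]
finger_gap: -0.001
grasp_force: 0.0
```

```bash
python3 -c "
from h import *
need(515,173,82,82.1)
c=cap('top','t2'); cv2.imwrite('pics/c2.png',cv2.resize(c['frame'][190:345,130:340],None,fx=3,fy=3))
"
```

```text
t 3.1 pos [513.6 169.8 129. ] F [ 0.4 -0.6  0.2] gap -0.001 gf 0.0
shift [0.0085 0.0027 0.1175] turn [-0.0011  0.0006  0.0005]
```

View pics/c2.png

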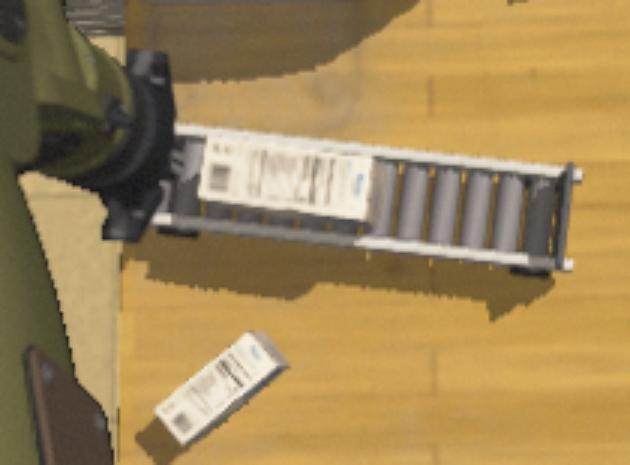

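The gripper is at the feed end (crop 150,150) and the carton is untouched (crop 285,180). Next I descend behind it and push slowly.

Emit:
{"api": "carry_out", "payload": {"steps": [0.008,0.002,0.05,0,0,0,1,0,0,0.05,0,0,0,1,0,0,0.018,0,0,0,1,-0.01,0,0,0,0,0,1,-0.01,0,0,0,0,0,1]}}

```text
clock: 3.65
eef_pos: [515.1, 164.7, 85.0]
orientation: [2.369, 2.063, 0.001]
force: [0.1, -0.1, 0.6]
finger_gap: -0.0
grasp_force: 0.0
```

Emit:
{"api": "carry_out", "payload": {"steps": [-0.01,0,0,0,0,0,1,-0.01,0,0,0,0,0,1,-0.01,0,0,0,0,0,1,-0.012,0,0,0,0,0,1,-0.014,0,0,0,0,0,1]}}

```text
clock: 4.15
eef_pos: [512.4, 142.6, 85.0]
orientation: [2.368, 2.063, 0.003]
force: [0.2, 1.2, 5.5]
finger_gap: -0.001
grasp_force: 0.2
```

Emit:
{"api": "carry_out", "payload": {"steps": [-0.015,0,0,0,0,0,1,-0.015,0,0,0,0,0,1,-0.015,0,0,0,0,0,1,-0.015,0,0,0,0,0,1,-0.015,0,0,0,0,0,1]}}

```text
clock: 4.65
eef_pos: [508.2, 112.7, 84.9]
orientation: [2.368, 2.063, 0.002]
force: [0.1, 0.7, 7.2]
finger_gap: -0.001
grasp_force: 0.1
```

```bash
cat > car.py <<'E'
from h import *
need(495.7,35,82,82.1)
for n in ('top','scene'):
    c=viewer.capture(n); W=cloud(c); b=c['frame'].astype(int)
    m=(abs(W[...,0]-495)<60)&(W[...,1]>-130)&(W[...,1]<180)&(W[...,2]>114)&(W[...,2]<132)&(b.min(-1)>95)
    p=np.ascontiguousarray(W[m][:,:2],dtype=np.float32)
    if len(p)>20: print(n,len(p),[np.round(x,1) for x in cv2.minAreaRect(p)],'s range',np.percentile((p-[477.5,-97])@[.137,.9906],[0,100]).round(1))
E
python3 car.py
```

```text
t 4.65 pos [508.2 112.7  84.9] F [0.1 0.7 7.2] gap -0.001 gf 0.1
shift [-0.1966 -0.0042  0.0071] turn [ 0.001  -0.0004  0.0001]
top 1190 [array([495.9,  42. ]), array([120. ,  46.7]), np.float64(81.2)] s range [ 80.1 200.5]
scene 572 [array([497.4,  35.3]), array([112.3,  48.7]), np.float64(81.8)] s range [ 77.7 190. ]
```

```bash
python3 -c "
from h import *
a=cap('scene','s3');b=cap('wrist','w3')
print(telemetry.state()['force'],telemetry.state()['ft_torque'])
x=cv2.resize(a['frame'][200:380,190:390],(400,360),interpolation=2); y=cv2.resize(b['frame'],(400,300))
y=np.vstack([y,np.zeros((60,400,3),np.uint8)]); cv2.imwrite('pics/c3.png',np.hstack([x,y]))
"
```

```text
[ 1.15481307 -0.34836572  5.24984567] [-0.01632739 -0.06506166 -0.00343647]
```

View pics/c3.png

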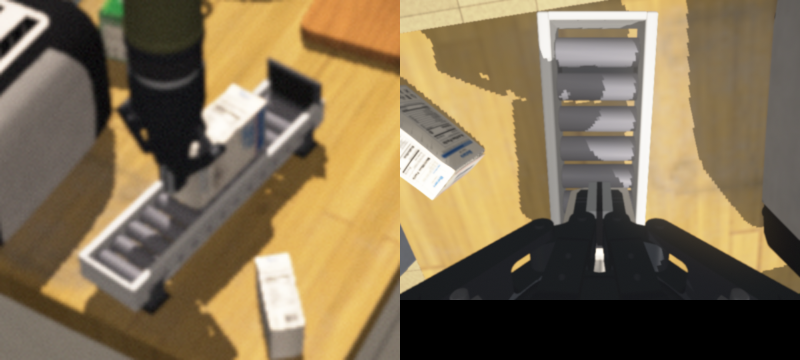

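The scene half shows the shut fingers behind the carton (170,185), and the wrist half shows them over the rollers (600,200). Fz reads 5–7 N with almost no push force, so I back off a little to find the cause.

Emit:
{"api": "carry_out", "payload": {"steps": [0.005,0,0,0,0,0,1,0.005,0,0,0,0,0,1,0.005,0,0,0,0,0,1]}}

```text
clock: 5.15
eef_pos: [507.7, 119.1, 83.6]
orientation: [-2.368, -2.063, 0.002]
force: [-0.6, 0.3, -0.4]
finger_gap: 0.0
grasp_force: 0.0
```

```bash
python3 car.py
```

```text
t 5.15 pos [507.7 119.1  83.6] F [-0.6  0.3 -0.4] gap 0.0 gf 0.0
shift [-0.2124 -0.0008  0.0041] turn [-0.0008  0.0001  0.0002]
top 1213 [array([496.4,  42.6]), array([118.8,  45.8]), np.float64(81.1)] s range [ 81.3 200.4]
scene 628 [array([497.4,  40.6]), array([117.9,  49.1]), np.float64(80.7)] s range [ 80.6 198.2]
```

Backing off clears the force, so part of the finger linkage was resting on the carton's top edge. I raise 13 mm and go on pushing.

Emit:
{"api": "carry_out", "payload": {"steps": [0,0,-0.032,0,0,0,1,-0.005,0,0,0,0,0,1,-0.005,0,0,0,0,0,1,-0.01,0,0,0,0,0,1,-0.01,0,0,0,0,0,1]}}

```text
clock: 5.75
eef_pos: [506.5, 106.7, 96.8]
orientation: [-2.369, -2.063, 0.0]
force: [0.4, 0.1, 0.0]
finger_gap: 0.003
grasp_force: 0.1
```

Emit:
{"api": "carry_out", "payload": {"steps": [-0.012,0,0,0,0,0,1,-0.012,0,0,0,0,0,1,-0.012,0,0,0,0,0,1,-0.012,0,0,0,0,0,1,-0.012,0,0,0,0,0,1]}}

```text
clock: 6.25
eef_pos: [503.2, 82.8, 96.8]
orientation: [-2.369, -2.063, 0.0]
force: [0.5, -0.3, -0.4]
finger_gap: -0.004
grasp_force: 0.1
```

```bash
python3 car.py
```

```text
t 6.25 pos [503.2  82.8  96.8] F [ 0.5 -0.3 -0.4] gap -0.004 gf 0.1
shift [-0.121  -0.0021  0.0371] turn [-0.0001  0.      0.    ]
top 1192 [array([492. ,  12.5]), array([120.8,  46.3]), np.float64(81.0)] s range [ 50.1 171.1]
scene 505 [array([492.4,  10.2]), array([123.8,  47.4]), np.float64(83.2)] s range [ 46.5 169.9]
```

Emit:
{"api": "carry_out", "payload": {"steps": [-0.012,0,0,0,0,0,1,-0.012,0,0,0,0,0,1,-0.012,0,0,0,0,0,1,-0.012,0,0,0,0,0,1,-0.012,0,0,0,0,0,1]}}

```text
clock: 6.85
eef_pos: [500.0, 59.1, 96.9]
orientation: [2.369, 2.063, 0.0]
force: [0.4, -0.2, 0.2]
finger_gap: -0.001
grasp_force: 0.1
```

Emit:
{"api": "carry_out", "payload": {"steps": [-0.01,0,0,0,0,0,1,-0.008,0,0,0,0,0,1,-0.006,0,0,0,0,0,1,-0.005,0,0,0,0,0,1,-0.005,0,0,0,0,0,1]}}

```text
clock: 7.35
eef_pos: [498.2, 45.9, 96.9]
orientation: [-2.369, -2.063, -0.0]
force: [-0.1, 0.5, 0.3]
finger_gap: 0.004
grasp_force: 0.1
```

```bash
python3 car.py
```

```text
t 7.35 pos [498.2  45.9  96.9] F [-0.1  0.5  0.3] gap 0.004 gf 0.1
shift [-0.0278 -0.0024  0.0372] turn [-0.     -0.      0.0001]
top 1146 [array([486.8, -24.9]), array([119.6,  46.3]), np.float64(81.6)] s range [ 12.9 132.6]
scene 466 [array([488.5, -24.8]), array([124.1,  48.3]), np.float64(81.4)] s range [ 10.8 135.4]
```

Estimated 10–13 mm left. I go on in 2 mm rows.

Emit:
{"api": "carry_out", "payload": {"steps": [-0.005,0,0,0,0,0,1,-0.005,0,0,0,0,0,1,-0.005,0,0,0,0,0,1,-0.004,0,0,0,0,0,1,-0.003,0,0,0,0,0,1]}}

```text
clock: 7.95
eef_pos: [496.9, 37.1, 96.9]
orientation: [-2.369, -2.063, 0.0]
force: [0.3, 0.8, -0.7]
finger_gap: 0.0
grasp_force: 0.1
```

Emit:
{"api": "carry_out", "payload": {"steps": [-0.0025,0,0,0,0,0,1,-0.0025,0,0,0,0,0,1]}}

```text
clock: 8.15
eef_pos: [496.7, 35.2, 96.9]
orientation: [-2.369, -2.063, 0.0]
force: [-0.4, 0.2, -0.0]
finger_gap: 0.002
grasp_force: 0.1
```

```bash
python3 car.py
```

```text
t 8.15 pos [496.7  35.2  96.9] F [-0.4  0.2 -0. ] gap 0.002 gf 0.1
shift [-0.0009 -0.0023  0.0372] turn [-0.     -0.      0.0001]
top 1130 [array([485.4, -35.6]), array([119.5,  46.3]), np.float64(81.7)] s range [  2.1 121.8]
scene 453 [array([486.7, -34.8]), array([125.3,  46.7]), np.float64(81.6)] s range [  0.2 125.7]
```

Nearly there. I keep going at 1 mm per row until the force shows contact.

Emit:
{"api": "carry_out", "payload": {"steps": [-0.0025,0,0,0,0,0,1,-0.0025,0,0,0,0,0,1]}}

```text
clock: 8.45
eef_pos: [496.5, 33.3, 96.9]
orientation: [2.369, 2.063, 0.0]
force: [0.4, 0.2, 0.1]
finger_gap: -0.003
grasp_force: 0.1
```

Emit:
{"api": "carry_out", "payload": {"steps": [-0.0025,0,0,0,0,0,1,0,0,0,0,0,0,1]}}

```text
clock: 8.65
eef_pos: [496.5, 32.5, 97.0]
orientation: [-2.369, -2.063, -0.001]
force: [-0.3, 1.3, 0.8]
finger_gap: 0.002
grasp_force: 0.7
```

Emit:
{"api": "carry_out", "payload": {"steps": [-0.002,0,0,0,0,0,1,0,0,0,0,0,0,1]}}

```text
clock: 8.85
eef_pos: [496.5, 32.5, 97.1]
orientation: [-2.368, -2.063, -0.003]
force: [1.0, 5.5, -0.3]
finger_gap: -0.001
grasp_force: 2.5
```

```bash
python3 car.py; python3 -c "
from h import *
for i in range(3): cap('top','t5'); print(telemetry.state()['force'].round(2))
a=cap('scene','s5')
b=cv2.imread('pics/t5.png')
cv2.imwrite('pics/c5.png',np.hstack([cv2.resize(b[225:300,240:340],(400,300),interpolation=2),cv2.resize(a['frame'][210:310,240:373],(400,300),interpolation=2)]))
"
```

```text
t 8.85 pos [496.5  32.5  97.1] F [ 1.   5.5 -0.3] gap -0.001 gf 2.5
shift [ 0.0059 -0.0028  0.0377] turn [ 0.0001 -0.0014  0.0004]
top 1122 [array([484.9, -38.3]), array([119.2,  46.2]), np.float64(80.7)] s range [ -0.8 119.2]
scene 454 [array([485.8, -38.9]), array([127.7,  47.3]), np.float64(82.7)] s range [ -5.2 122.4]
[0.9  4.34 0.46]
[0.44 4.63 0.67]
[ 0.68  4.69 -0.08]
```

View pics/c5.png

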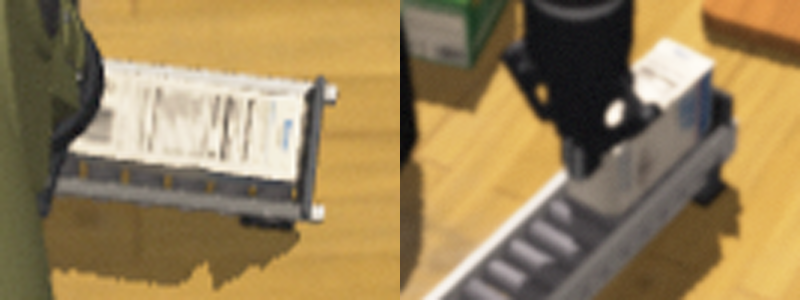

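The carton is against the stop plate (left half at 310,140; right half at 715,100), with a 5 N reaction. I back off, rise, open and go over it.

Emit:
{"api": "carry_out", "payload": {"steps": [0.01,0,0,0,0,0,1,0.015,0,0,0,0,0,1,0,0,-0.08,0,0,0,1,0,0,-0.08,0,0,0,-1,-0.06,0,0,0,0,0,-1]}}

```text
clock: 9.65
eef_pos: [497.5, 19.2, 165.0]
orientation: [2.363, 2.064, 0.009]
force: [0.8, 0.1, 0.0]
finger_gap: 0.335
grasp_force: 0.0
```

Emit:
{"api": "carry_out", "payload": {"steps": [-0.07,0,0,0,0,0,-1,-0.06,0,0,0,0,0,-1,0,0,0,0,0,0,-1]}}

```text
clock: 9.95
eef_pos: [486.6, -35.9, 160.9]
orientation: [2.371, 2.059, -0.002]
force: [-0.2, 0.1, -0.1]
finger_gap: 0.849
grasp_force: 0.0
```

```bash
python3 -c "
from h import *
need(485.6,-38.6,73,82.1)"; sed -i 's/need.*/need(485.6,-38.6,73,82.1)/' car.py; python3 car.py
```

```text
t 9.95 pos [486.6 -35.9 160.9] F [-0.2  0.1 -0.1] gap 0.849 gf 0.0
shift [-0.0068 -0.0015  0.2197] turn [-0.0002  0.001  -0.0018]
t 9.95 pos [486.6 -35.9 160.9] F [-0.2  0.1 -0.1] gap 0.849 gf 0.0
shift [-0.0068 -0.0015  0.2197] turn [-0.0002  0.001  -0.0018]
top 319 [array([478.6, -81.2]), array([32.3, 45.1]), np.float64(81.4)] s range [-0.6 31.7]
scene 818 [array([487.1, -36.9]), array([125.3,  48.2]), np.float64(80.9)] s range [ -1.4 123.6]
```

Emit:
{"api": "carry_out", "payload": {"steps": [-0.007,-0.001,0,0,0,0,-1,0,0,0.05,0,0,0,-1,0,0,0.05,0,0,0,-1,0,0,0.05,0,0,0,-1,0,0,0.03,0,0,0,-1]}}

```text
clock: 10.55
eef_pos: [485.6, -35.8, 87.4]
orientation: [-2.367, -2.064, 0.002]
force: [0.3, -0.2, 0.4]
finger_gap: 0.999
grasp_force: 0.0
```

Emit:
{"api": "carry_out", "payload": {"steps": [0,0,0.02,0,0,0,-1,0,0,0,0,0,0,-1]}}

```text
clock: 10.75
eef_pos: [485.8, -36.2, 80.1]
orientation: [-2.368, -2.063, 0.002]
force: [1.0, 0.7, -0.1]
finger_gap: 0.993
grasp_force: 0.0
```

Emit:
{"api": "carry_out", "payload": {"steps": [0,0,0,0,0,0,-0.3,0,0,0,0,0,0,-0.25,0,0,0,0,0,0,-0.2,0,0,0,0,0,0,-0.15,0,0,0,0,0,0,-0.1]}}

```text
clock: 11.25
eef_pos: [486.9, -36.6, 81.8]
orientation: [2.368, 2.063, 0.002]
force: [-0.8, 0.5, 5.0]
finger_gap: 0.574
grasp_force: 61.1
```

Emit:
{"api": "carry_out", "payload": {"steps": [0,0,0,0,0,0,1,0,0,0,0,0,0,1,0,0,0,0,0,0,1,0,0,0,0,0,0,1,0,0,0,0,0,0,1]}}

```text
clock: 11.75
eef_pos: [486.9, -36.6, 81.7]
orientation: [2.368, 2.063, 0.001]
force: [-1.3, -0.8, 5.5]
finger_gap: 0.571
grasp_force: 61.1
```

```bash
python3 car.py
```

```text
t 11.75 pos [486.9 -36.6  81.7] F [-1.3 -0.8  5.5] gap 0.571 gf 61.1
shift [-0.0054 -0.0025  0.0219] turn [ 0.0008 -0.0001  0.0001]
top 240 [array([478.4, -84.5]), array([25.6, 44.2]), np.float64(81.5)] s range [-0.5 25.2]
scene 513 [array([491.4, -14.7]), array([79. , 52.8]), np.float64(80.3)] s range [ 43.3 123.2]
```

Gripped at gap 0.571, about 49 mm. Now I lift.

Emit:
{"api": "carry_out", "payload": {"steps": [0.002,0,-0.008,0,0,0,1,0.002,0,-0.015,0,0,0,1,0,0,-0.03,0,0,0,1,0,0,-0.05,0,0,0,1,0,0,-0.06,0,0,0,1]}}

```text
clock: 12.35
eef_pos: [485.9, -34.9, 146.9]
orientation: [-2.368, -2.063, 0.002]
force: [0.7, -0.2, -2.1]
finger_gap: 0.582
grasp_force: 62.4
```

Emit:
{"api": "carry_out", "payload": {"steps": [0,0,-0.04,0,0,0,1,0,0,0,0,0,0,1]}}

```text
clock: 12.55
eef_pos: [488.6, -35.1, 165.1]
orientation: [2.366, 2.061, 0.006]
force: [0.7, -0.4, -0.8]
finger_gap: 0.574
grasp_force: 62.5
```

```bash
python3 - <<'E'
from h import *
need(459.3,-401,160,95.6)
c=cap('scene','s6');W=cloud(c)
s=telemetry.state();print(s['orientation'],s['q'].round(2))
cv2.imwrite('pics/c6.png',cv2.resize(c['frame'][120:320,220:460],None,fx=3,fy=3,interpolation=2))
E
```

```text
t 12.55 pos [488.6 -35.1 165.1] F [ 0.7 -0.4 -0.8] gap 0.574 gf 62.5
shift [-0.9162  0.0531  0.0127] turn [ 0.0032  0.0002 -0.1499]
[2.36741802 2.06197769 0.00316425] [-0.07  0.14 -0.42  1.   -0.    1.64]
```

View pics/c6.png

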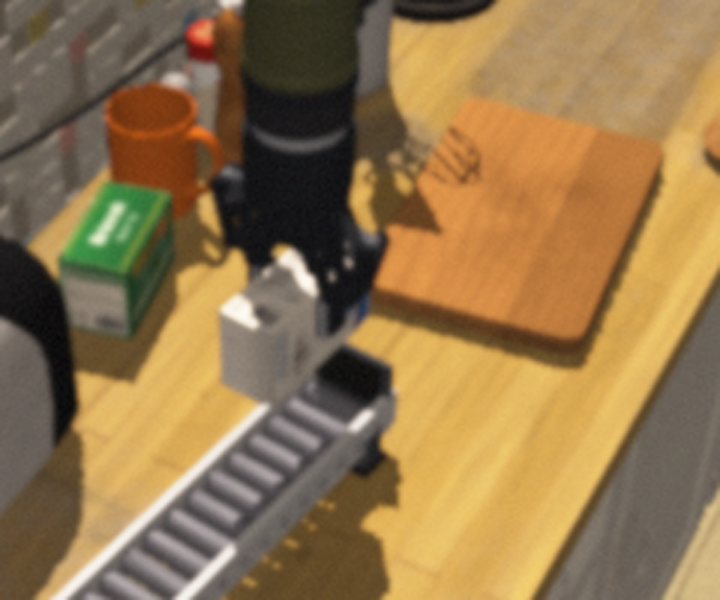

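The carton is held level above the stop (crop 290,330) and the board is clear. Only a whisk shadow falls on it, at crop (455,155). Now I turn and carry.

Emit:
{"api": "carry_out", "payload": {"steps": [0,0,0,0,0,-0.03,1,-0.02,0,0,0,0,-0.06,1,-0.05,0,0,0,0,-0.06,1,-0.08,0,0,0,0,0,1,-0.09,0,0,0,0,0,1]}}

```text
clock: 13.1
eef_pos: [491.7, -130.8, 161.0]
orientation: [-2.107, -2.328, 0.001]
force: [1.6, 0.1, -1.9]
finger_gap: 0.575
grasp_force: 62.4
```

Emit:
{"api": "carry_out", "payload": {"steps": [-0.09,0,0,0,0,0,1,-0.09,0,0,0,0,0,1,-0.09,0,0,0,0,0,1,-0.09,0,0,0,0,0,1,-0.09,0,0,0,0,0,1]}}

```text
clock: 13.6
eef_pos: [509.4, -310.8, 160.7]
orientation: [-2.109, -2.326, 0.0]
force: [1.0, 0.4, -3.4]
finger_gap: 0.579
grasp_force: 62.4
```

```bash
python3 -c "
from h import *
need(459.3,-399,60,95.6)"
```

```text
t 13.6 pos [ 509.4 -310.8  160.7] F [ 1.   0.4 -3.4] gap 0.579 gf 62.4
shift [-0.2076 -0.1457  0.2517] turn [-0.001  -0.0008 -0.    ]
```

Emit:
{"api": "carry_out", "payload": {"steps": [-0.07,-0.05,0,0,0,0,1,-0.07,-0.05,0,0,0,0,1,-0.05,-0.035,0,0,0,0,1,-0.017,-0.011,0,0,0,0,1,0,0,0,0,0,0,1]}}

```text
clock: 14.1
eef_pos: [459.1, -398.2, 161.0]
orientation: [-2.111, -2.324, -0.0]
force: [0.1, 0.1, -2.2]
finger_gap: 0.576
grasp_force: 62.9
```

```bash
python3 - <<'E'
from h import *
need(459.3,-399,60,95.6)
for n in('top','scene'):
    c=cap(n,n+'7');W=cloud(c);b=c['frame'].astype(int)
    m=(abs(W[...,0]-459)<90)&(abs(W[...,1]+400)<110)&(W[...,2]>60)&(W[...,2]<165)&(b.min(-1)>90)
    p=W[m]
    if len(p)>10: print(n,len(p),np.percentile(p,[1,99],axis=0).round(1).tolist(),[np.round(x,1) for x in cv2.minAreaRect(np.ascontiguousarray(p[:,:2],dtype=np.float32))])
E
```

```text
t 14.1 pos [ 459.1 -398.2  161. ] F [ 0.1  0.1 -2.2] gap 0.576 gf 62.9
shift [-0.0024  0.0005  0.2524] turn [-0.0007 -0.0009 -0.0011]
top 35 [[453.1, -340.4, 132.5], [474.7, -338.1, 162.8]] [array([ 463.8, -339.3]), array([22.7,  1.5]), np.float64(2.7)]
scene 266 [[432.2, -420.6, 129.9], [478.0, -332.7, 164.7]] [array([ 456.7, -381.2]), array([46.8, 97.9]), np.float64(1.9)]
```

Emit:
{"api": "carry_out", "payload": {"steps": [-0.002,0,0.06,0,0,0,1,0,0,0.07,0,0,0,1,0,0,0.06,0,0,0,1,0,0,0.035,0,0,0,1,0,0,0.015,0,0,0,1]}}

```text
clock: 14.7
eef_pos: [460.0, -397.0, 64.6]
orientation: [-2.107, -2.327, -0.0]
force: [-0.3, -0.6, -2.7]
finger_gap: 0.578
grasp_force: 62.8
```

Emit:
{"api": "carry_out", "payload": {"steps": [0,0,0.006,0,0,0,1,0,0,0.005,0,0,0,1,0,0,0.004,0,0,0,1,0,0,0,0,0,0,1]}}

```text
clock: 15.1
eef_pos: [460.6, -399.0, 60.8]
orientation: [2.109, 2.327, 0.0]
force: [-0.4, 0.1, -3.0]
finger_gap: 0.578
grasp_force: 62.8
```

Emit:
{"api": "carry_out", "payload": {"steps": [0,0,0.003,0,0,0,1,0,0,0.003,0,0,0,1,0,0,0.0025,0,0,0,1,0,0,0,0,0,0,1]}}

```text
clock: 15.5
eef_pos: [460.1, -398.6, 56.5]
orientation: [-2.11, -2.327, 0.0]
force: [0.6, 0.8, -1.8]
finger_gap: 0.579
grasp_force: 62.8
```

Emit:
{"api": "carry_out", "payload": {"steps": [0,0,0.0025,0,0,0,1,0,0,0.0025,0,0,0,1,0,0,0,0,0,0,1]}}

```text
clock: 15.8
eef_pos: [460.1, -398.6, 54.5]
orientation: [-2.11, -2.327, 0.0]
force: [-0.1, -0.2, -2.9]
finger_gap: 0.578
grasp_force: 62.8
```

Emit:
{"api": "carry_out", "payload": {"steps": [0,0,0.002,0,0,0,1,0,0,0,0,0,0,1]}}

```text
clock: 16.0
eef_pos: [460.2, -398.7, 54.0]
orientation: [2.11, 2.327, 0.0]
force: [-0.8, 0.5, -0.5]
finger_gap: 0.578
grasp_force: 62.8
```

Emit:
{"api": "carry_out", "payload": {"steps": [0,0,0.002,0,0,0,1,0,0,0,0,0,0,1]}}

```text
clock: 16.2
eef_pos: [460.2, -398.7, 54.0]
orientation: [2.11, 2.327, 0.0]
force: [-2.0, 0.9, 5.9]
finger_gap: 0.573
grasp_force: 63.5
```

Emit:
{"api": "carry_out", "payload": {"steps": [0,0,0.002,0,0,0,1,0,0,0,0,0,0,1]}}

```text
clock: 16.4
eef_pos: [460.3, -398.7, 54.0]
orientation: [2.11, 2.327, 0.0]
force: [-4.0, 4.0, 11.4]
finger_gap: 0.577
grasp_force: 64.1
```

The carton is down on the board. I ease off the pressure, open and retreat.

Emit:
{"api": "carry_out", "payload": {"steps": [0,0,-0.004,0,0,0,1,0,0,0,0,0,0,-0.1,0,0,0,0,0,0,-0.3,0,0,0,0,0,0,-1,0,0,0,0,0,0,-1]}}

```text
clock: 16.9
eef_pos: [460.3, -398.7, 53.8]
orientation: [2.11, 2.327, -0.0]
force: [-1.1, -0.3, -0.4]
finger_gap: 0.958
grasp_force: 0.0
```

Emit:
{"api": "carry_out", "payload": {"steps": [0,0,0,0,0,0,-1,0,0,0,0,0,0,-1,0,0,-0.02,0,0,0,-1,0,0,-0.05,0,0,0,-1,0,0,-0.08,0,0,0,-1]}}

```text
clock: 17.4
eef_pos: [458.9, -397.5, 113.2]
orientation: [-2.108, -2.325, 0.0]
force: [0.4, -0.0, -0.1]
finger_gap: 1.002
grasp_force: 0.0
```

Emit:
{"api": "carry_out", "payload": {"steps": [0,0,-0.1,0,0,0,-1,0,0,-0.1,0,0,0,-1,0.1,0,0,0,0,0,-1,0.12,0,0,0,0,0,-1,0.12,0,0,0,0,0,-1]}}

```text
clock: 17.9
eef_pos: [446.9, -262.4, 194.9]
orientation: [2.111, 2.325, 0.001]
force: [0.7, 0.6, 0.6]
finger_gap: 1.001
grasp_force: 0.0
```

Emit:
{"api": "carry_out", "payload": {"steps": [0.12,0,0,0,0,0,-1,0.12,0,0,0,0,0,-1,0.08,0,0,0,0,0,-1,0,0,0,0,0,0,-1]}}

```text
clock: 18.3
eef_pos: [433.6, -132.6, 194.7]
orientation: [-2.105, -2.332, -0.002]
force: [0.0, -0.7, -0.7]
finger_gap: 1.0
grasp_force: 0.0
```

```bash
python3 - <<'E'
from h import *
need(459.3,-399,60,95.6)
c=cap('top','t8');W=cloud(c)
m=(abs(W[...,0]-459)<90)&(abs(W[...,1]+400)<110)&(W[...,2]>86)&(W[...,2]<120)
p=W[m]
print(len(p),np.percentile(p[:,2],[2,50,98]),[np.round(x,1) for x in cv2.minAreaRect(np.ascontiguousarray(p[:,:2],dtype=np.float32))])
a=cap('scene','s8')
cv2.imwrite('pics/c8.png',np.hstack([cv2.resize(c['frame'][200:330,360:533],(400,300)),cv2.resize(a['frame'][120:270,280:480],(400,300))]))
E
```

```text
t 18.3 pos [ 433.6 -132.6  194.7] F [ 0.  -0.7 -0.7] gap 1.0 gf 0.0
shift [-0.6693 -0.0043  0.336 ] turn [ 0.0003 -0.0006  0.0029]
1114 [89.28223882 95.42431041 99.78020875] [array([ 460.4, -400.3]), array([ 44.8, 121.5]), np.float64(4.9)]
```

View pics/c8.png

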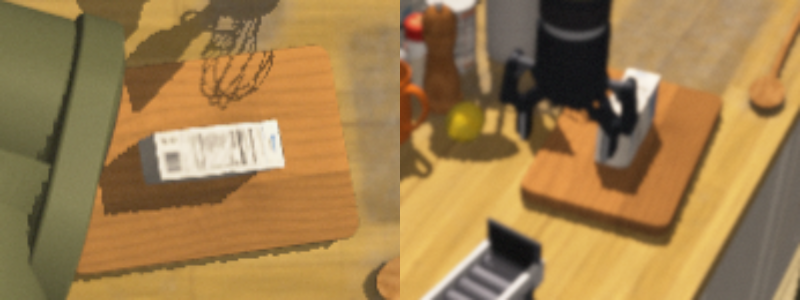

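The carton stands mid-board at (460,-400), lengthways and on the same side (left half at 215,150). The gripper is clear of it.

```bash
python3 -c "
from h import *
print(bot.sign_off())"
```

```text
the job is handed in; nothing more can be done
None
```

The carton was rolled against the end stop, then set down mid-board (within about 2 mm by camera), lengthways and on the same side, and released; the job was handed in at about 18 s. Early in the push the gripper briefly pressed down on the carton with about 7 N, and the squat carton was not touched.

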